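# Take the recorder out of the sliding-top showcase and hold it up

## Task

A customer wants to see the wooden recorder in the glass-topped showcase on the counter. Slide the left-hand pane (seen from the robot) fully open and leave it open, then grip the recorder, tilt it and draw it out foot first through the open half, without forcing it against the case or its glass. Finish while still holding it up in the gripper, steady, its whole length at least 7 cm above the glass top; leave the bottles, the tumbler and the little bell as they stand.

Things in the scene. Friction and masses are not known exactly. Their poses are not given: they have to be found in the camera images.
- showcase: Fixed glass showcase, 290 deep (its x) x 550 long (its y) x 142 mm high; origin at the centre of its underside, z up. Inside 270 x 530 mm, blue felt floor at z = 22. Track rails 10 wide along both long sides reach z = 142, end rails z = 131. Glass top: fixed pane over the -y half, sliding pane over the +y half. The recorder lies along y at x = 0, on a stand inside.
- fixed_pane: Glass pane that never moves, 270 x 270 x 6 mm, covering the case's y from -265 to +5 mm; underside at case z = 125 mm, its aluminium edge bar reaches z = 133 mm. Origin at the centre of its underside.
- pane (a joint): How far the sliding pane is open, m: 0 shut, 0.25 fully open (stop). It slides level along the case's -y, over the fixed pane, with 1.5 N friction, 0.4 kg, and cannot lift off. Underside at case z = 133 mm, top 139 mm. It covers the case's y from -10 to +268 mm when shut, -260 to +18 mm when fully open, leaving 247 mm open up to the end rail at y = 265 mm.
- pane_knob (a point): Centre of the dark steel knob on the sliding pane, half-way up: upright cylinder of diameter 24 mm, 28 mm high, on top of the pane (case z from 139 to 167 mm). It lies at case x = 0, y = 209 mm minus the joint value. Axes as the case's.
- stand: White display stand, fixed in the middle of the case floor: a strip 312 mm long (along the case's y), 41 mm wide and 3 mm thick, with a rest 12 mm thick at each of its y = -150 and +150 mm: saddle at case z = 44 mm between lips that reach case z = 52 mm. Origin at the centre of its underside (case z = 22 mm). It carries the recorder.
- recorder: Wooden recorder, 470 mm long, about 0.3 kg; origin on its axis half-way along, near the centre of mass. Its y runs along it to the foot. At the start it lies along the case's y, its axis at case z = 58 mm, middle within 15 mm of the case's centre. Grip it at y = -50 to +125 mm: plain round, diameter 28 mm, clear of the rests. White ring (33 mm) at y = -85 to -55.
- recorder_head (a point): Tip of the recorder's tapered head (beak), under the fixed pane at the start; on the axis, 235 mm from the middle. The head is up to 28 mm thick.
- recorder_foot (a point): Tip of the recorder's dark foot, under the sliding pane at the start; on the axis, 235 mm from the middle. The foot is the last 55 mm, of diameter up to 35 mm.
- tall_bottle: Bystander: blue glass bottle, diameter 68 mm, 235 mm high, standing beyond the case; origin at the centre of its underside.
- squat_bottle: Bystander: blue glass bottle, diameter 76 mm, 165 mm high, standing beyond the case; origin at the centre of its underside.
- tumbler: Bystander: open blue glass, diameter 80 mm, 85 mm high, beside the case's fixed-pane end; origin at the centre of its underside.
- bell: Bystander: brass hand bell, diameter 52 mm, 66 mm high, standing on the case's floor under the fixed pane, beside the recorder's head half; origin at the centre of its underside.

How it is judged:
On the way, in this order (a step that is already met when the one before it is completed fails the run):
1. the sliding pane is open, within 2 cm of its end stop, the recorder still lying in its rests (value of joint pane above 0.23 m and distance of recorder from where it was at the start of the episode below 0.03 m), for 0.2 s.
2. the recorder is tilted through the opening, its foot out above the case while its head is still inside under the glass (height (world z) of recorder_foot above 0.165 m and height (world z) of recorder_head below 0.12 m and contact force between the fingers and recorder above 1 N), for 0.05 s.
At the end, for the whole second after the job is handed in: The fingers hold the recorder still (under 4 cm/s) with both its ends more than 200 mm above the counter, touching neither case, glass, stand, bottles, tumbler nor bell; the pane stands open (joint over 0.22 m); bottles, tumbler and bell within 20 mm of where they stood (height (world z) of each of recorder_foot, recorder_head above 0.2 m and contact force between the fingers and recorder above 1 N and contact force between recorder and showcase below 0.2 N and contact force between recorder and stand below 0.2 N and contact force between recorder and tall_bottle below 0.2 N and contact force between recorder and squat_bottle below 0.2 N and contact force between recorder and bell below 0.2 N and contact force between recorder and tumbler below 0.2 N and linear speed of recorder below 0.04 m/s and angular speed of recorder below 0.25 rad/s and value of joint pane above 0.22 m and distance of each of tall_bottle, squat_bottle, tumbler, bell from where it was at the start of the episode below 0.02 m); the arm keeps its last pose, push and grip.
It fails at once if the recorder is forced against the case or its panes, or anything against the fixed pane, with more than 20 N (contact force between recorder and showcase above 20 N or contact force between fixed_pane and anything else above 20 N).
It fails at once if a bottle, the tumbler or the bell is knocked over or pushed more than 3 cm (distance of any of tall_bottle, squat_bottle, tumbler, bell from where it was at the start of the episode above 0.03 m or angle between any of tall_bottle, squat_bottle, tumbler, bell's own z axis and vertical above 0.5 rad).
It also fails if it takes over 54 s, if anything falls off the work surface, if the arm or the gripper's body presses on something with over 40 N, if the wrist force passes 120 N, or if a joint passes its speed limit or range.

## Robot

A 6-joint arm with a two-finger parallel gripper is mounted at the origin on the work surface. World frame = base frame: x ahead of the robot, y to its left, z up, the work surface at z = 0. Lengths are in m, angles in rad, forces in N, time in s.
With the tool pointing down it reaches from about 0.275 to 0.875 m from the base axis. Payload 12.5 kg.
Tool frame: the origin (TCP) lies midway between the tips of the shut fingers; the grasp point (between the pads) lies behind it (r.pinch_z is the z of the grasp point in the tool frame, in m); z points along the fingers, y is the direction in which the jaws open and shut (so a half turn about z gives the same grasp; the last joint's range is limited). The gripper opens to 85 mm and grips with 20 to 120 N. Pads are 22 mm wide; open, the fingers measure 114 mm over their backs; the gripper's body (76 mm by 85 mm) begins 54 mm behind the grasp point. The pads swing forward as they close: fully open they stand 13 mm farther back than shut.
Start: joints at [-1.357, 0.351, 1.652, -0, 1.139, -0.085], TCP at [0.162, -0.526, 0.231] pointing down, gripper open.
Joint ranges: [-2.75, 2.75], [-0.79, 2.1], [0.01, 2.65], [-1.57, 4.71], [0.07, 3.14], [-2.87, 2.87]. Speed limits (rad/s): [2.22, 2.22, 2.79, 3.14, 3.14, 3.14].

## Interface

Orientations are given as a unit quaternion [w, x, y, z].
In Python, from cell import observe, vision, r, finder gives the robot as it stands.
- The arm moves only by the shell command python3 -m pendant 'ROWS'. ROWS is JSON, a list of rows, each an object of numbers: "dx", "dy", "dz": the shift along the world's x, y, z normalised to -1 to 1, where 1 is 0.5 m; "rx", "ry", "rz": the turn, a rotation vector about the world's x, y, z normalised to -1 to 1, where 1 is 2 rad; "hand": the closure, from -1 (fully open) to 1 (shut). A call has 1 to 10 rows; each row is the pose to reach, as a shift and turn from the pose measured when the call began; what a row does not reach only later rows make up. A row lasts 1/10 s, in which the tool goes at most 50 mm and 8.59 degrees, less where a joint would pass 70% of its speed; a pose out of reach is approached as far as the arm can. A call with a number of a shift or a turn outside -1 to 1 is refused whole. A call with a gripper value outside its range is refused whole. The fingers move at their own pace and stop on an object; the grip force is fixed at half the most. Time passes only in rows, so rows that repeat a pose let the fingers close. It gives the time, the measured TCP pose, the force and the opening at its end, in the units of the state.
- observe(): the state, without advancing time (a new reading comes with each control period).
- vision.read_camera(name): name is "scene" or "side" or "wrist"; returns a dict with "pixels" (400x640x3 uint8, red, green, blue), "z_map" (400x640 float32, m along the optical axis (not along the pixel's ray), 0 where there is no reading), "K" (3x3 intrinsics, pixels), "xyz" and "orientation" of the camera in the world. Camera axes: x right, y up, looking along -z (the intrinsics and any distortion apply to the point x, -y, -z); pixel columns grow to the right and rows downward; lengths in m; the calibration is good to about 2 mm. A picture is of the moment at which its call begins.
- r.close_job(): hands the job in, once; it reports no verdict.
Trained networks look in the newest picture that a camera, given by its name, has taken for a name from the list of things; names that differ only in an ending like _2 or _b are one class to them, and where a whole thing is asked for, a point or a joint stands for the part that bears it (a point fixed in the world has none). Each returns a list of dicts, best first, with "score" (0 to 1); they miss things now and then, are a little off and sometimes report something else, mostly with a low value. They report only what shows in the picture. A call takes as long as a camera call.
- finder.find_in(camera, label): "rect" ([left, top, right, bottom] in pixels, round what is visible of it).
The state is a dict: "time_s": time; "joint_positions": joint angles; "dq": joint speeds; "effort": joint torques, N m; "ee_pos": TCP position; "ee_rot": TCP orientation; "contact_force": force on the tool from outside, world axes, zero at the start; "wrist_torque": the same for the moment, N m; "gripper_width": finger opening in m.
Only numpy, scipy, OpenCV 4.12 (cv2) and the standard library are available. Lean on these libraries where they do the work, as an engineer would, in place of code of your own. Each camera call takes 0.05 s, during which the arm holds its last target. There are 200 camera calls.

## Working session

There is one attempt and no reset: what is moved stays moved. The work goes in short steps, Python scripts to look and compute and a shell command to move; the robot and the scene stay as the last step left them, time stands still between calls to the robot, and variables do not carry over. Pictures are saved under pics/ and viewed, about 8 in all and at most 12, crops included, and the job is handed in when it is done.

```bash
ls; mkdir -p pics; cat > h.py <<'E'
import numpy as np, cv2
from scipy.spatial.transform import Rotation as R
from cell import observe, vision, r, finder
def quat(q): return R.from_quat([q[1],q[2],q[3],q[0]])
def cam(n): return vision.read_camera(n)
def pt(c,u,v,z=None):
    "world point of pixel: by depth, or by plane height z"
    K=np.array(c["K"]); d=np.array([(u-K[0,2])/K[0,0],-(v-K[1,2])/K[1,1],-1.])
    Rm=quat(c["orientation"]).as_matrix(); o=np.array(c["xyz"]); w=Rm@d
    t=c["z_map"][int(v),int(u)] if z is None else (z-o[2])/w[2]
    return o+t*w
def px(c,p):
    K=np.array(c["K"]); q=quat(c["orientation"]).as_matrix().T@(np.array(p)-np.array(c["xyz"]))
    return K[0,0]*q[0]/-q[2]+K[0,2], K[1,1]*-q[1]/-q[2]+K[1,2]
def save(c,n): cv2.imwrite("pics/"+n,c["pixels"][:,:,::-1])
E
python3 - <<'E'
from h import *
print(observe(), r.pinch_z)
for n in ("scene","side"):
    c=cam(n); save(c,n+"0.png"); print(n,c["xyz"],c["orientation"],c["K"])
    for l in ("showcase","pane_knob","recorder","recorder_head","recorder_foot","stand","tumbler","bell","fixed_pane","tall_bottle","squat_bottle"):
        print(l,[(np.round(d["rect"]).tolist(),round(d["score"],2)) for d in finder.find_in(n,l)[:2]])
E
```

```text
pics
{'time_s': 0.0, 'joint_positions': array([-1.35660407e+00,  3.51235248e-01,  1.65239973e+00,  2.64031452e-07,
        1.13912601e+00, -8.46126764e-02]), 'dq': array([ 0.00207887,  0.00057112,  0.00016873, -0.00039414,  0.00048088,
        0.00039933]), 'effort': array([-6.90840989e-04, -5.06099975e+01, -2.91405505e+01, -9.97925872e-05,
        4.52554756e-03, -1.02797736e-05]), 'ee_pos': array([ 0.16185642, -0.52530399,  0.23076823]), 'ee_rot': array([-5.82945789e-04,  9.88860035e-01,  1.48847204e-01, -3.77017478e-05]), 'contact_force': array([ 0.39150164, -0.47091666, -0.48961199]), 'wrist_torque': array([ 0.03684977, -0.03290909, -0.02471131]), 'gripper_width': 0.08535314962342945} -0.0187
scene [0.64787796 0.59456647 0.83466523] [0.04680879 0.00822893 0.38763872 0.92058538] [[392.96349822   0.         318.47257896]
 [  0.         392.96349822 192.98555673]
 [  0.           0.           1.        ]]
showcase [([283.0, 136.0, 450.0, 352.0], 0.91)]
pane_knob [([291.0, 197.0, 439.0, 311.0], 0.67)]
recorder [([358.0, 307.0, 375.0, 311.0], 0.65), ([292.0, 197.0, 438.0, 308.0], 0.15
[... 281 characters left out ...]
.0, 141.0, 279.0, 219.0], 0.73), ([294.0, 197.0, 437.0, 308.0], 0.65)]
squat_bottle [([251.0, 204.0, 283.0, 261.0], 0.66)]
side [0.4819468  0.43015219 0.91183314] [-0.12458571 -0.03445189  0.3010668   0.9448017 ] [[413.01831203   0.         315.38974014]
 [  0.         413.01831203 208.1518019 ]
 [  0.           0.           1.        ]]
showcase [([241.0, 137.0, 422.0, 397.0], 0.8)]
pane_knob [([255.0, 213.0, 408.0, 367.0], 0.98), ([293.0, 145.0, 418.0, 238.0], 0.29)]
recorder []
recorder_head []
recorder_foot []
stand []
tumbler [([348.0, 118.0, 378.0, 150.0], 0.62)]
bell []
fixed_pane []
tall_bottle [([266.0, 135.0, 296.0, 210.0], 0.96)]
squat_bottle [([249.0, 196.0, 281.0, 254.0], 0.91)]
```

View pics/scene0.png

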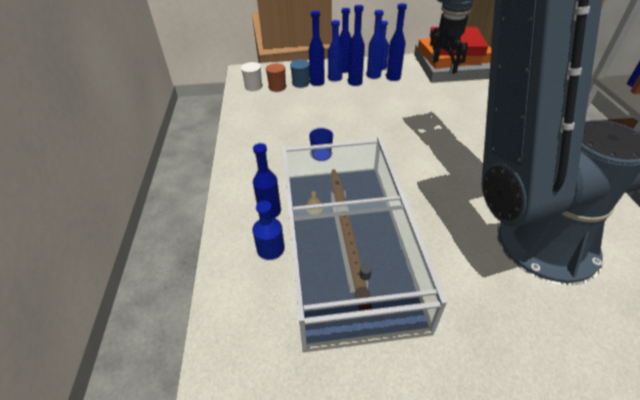

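View pics/side0.png

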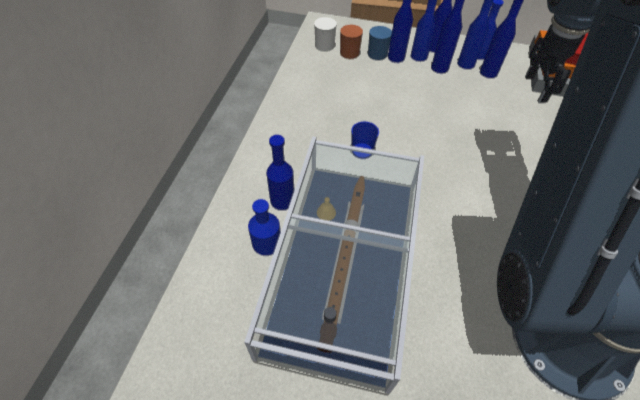

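Scene view: the case top's corners are at about (287,148), (377,140), (440,300), (303,315), with the knob at (365,271). In the side view the knob is at (330,314) and the recorder shows from (362,180) to (325,345). Next I'll fit the rails from depth and locate the knob.

```bash
cat >> h.py <<'E'
def cloud(c):
    K=np.array(c["K"]); v,u=np.mgrid[0:400,0:640]; Z=c["z_map"]
    d=np.stack([(u-K[0,2])/K[0,0]*Z,-(v-K[1,2])/K[1,1]*Z,-Z],-1)
    P=d@quat(c["orientation"]).as_matrix().T+np.array(c["xyz"]); P[Z==0]=np.nan; return P
E
python3 - <<'E'
from h import *
for n,kn in (("scene",(365,271)),("side",(330,314))):
    c=cam(n); P=cloud(c)
    x,y,z=P[...,0],P[...,1],P[...,2]
    m=(z>.134)&(z<.15)&(x>.2)&(x<.9)&(np.abs(y)<.5)
    m=m.astype(np.uint8); k,l,s,_=cv2.connectedComponentsWithStats(m,connectivity=8)
    i=[j for j in range(1,k) if s[j,4]>60]; print([s[j].tolist() for j in i])
    q=P[np.isin(l,i)]; print(n,len(q),cv2.minAreaRect((q[:,:2]*1000).astype(np.float32)), np.median(q[:,2]))
    w=P[kn[1]-14:kn[1]+15,kn[0]-14:kn[0]+15].reshape(-1,3); w=w[(w[:,2]>.15)&(w[:,2]<.18)]
    print("knob",len(w),w.min(0) if len(w) else 0,w.max(0) if len(w) else 0)
    big=cv2.resize(c["pixels"][120:400,220:460] if n=="side" else c["pixels"][120:360,240:460],None,fx=2.9,fy=2.1,interpolation=cv2.INTER_CUBIC)
    # colour: recorder wood under glass
    I=c["pixels"].astype(int); wood=(I[...,0]-I[...,2]>30)&(I[...,0]<190)
    for nm in ((0.4,0.7),):
        mm=wood&(x>.3)&(x<.8)&(np.abs(y)<.45)&(z>.03)&(z<.1)
        q=P[mm]; print("wood",len(q),np.percentile(q,[1,50,99],axis=0).round(3).tolist() if len(q) else 0)
        if len(q):
            mu=q.mean(0); vv=np.linalg.svd(q-mu,full_matrices=False)[2][0]; t=(q-mu)@vv; print(mu,vv,t.min(),t.max())
E
```

```text
[[282, 136, 165, 187, 14011], [254, 171, 21, 13, 143]]
scene 14154 ((570.6301879882812, -50.32928466796875), (372.18109130859375, 551.9006958007812), 1.925604224205017) 0.1392817267205691
knob 140 [0.51265851 0.12807406 0.15040418] [0.5354203  0.15269675 0.17022349]
wood 0 0
[[244, 137, 180, 244, 18871], [269, 162, 21, 15, 169]]
side 19040 ((568.39306640625, -48.07171630859375), (371.3548278808594, 551.4274291992188), 1.7648512125015259) 0.13807144191739573
knob 152 [0.51029389 0.13232868 0.15160799] [0.53376081 0.15481532 0.16864742]
wood 0 0
```

```bash
python3 - <<'E'
from h import *
for n in ("scene","side"):
    c=cam(n); P=cloud(c); x,y,z=P[...,0],P[...,1],P[...,2]
    m=((z>.134)&(z<.15)&(x>.2)&(x<.9)&(np.abs(y)<.5)).astype(np.uint8)
    k,l,s,_=cv2.connectedComponentsWithStats(m); i=1+np.argmax(s[1:,4]); q=P[l==i]
    print(n,cv2.minAreaRect((q[:,:2]*1000).astype(np.float32)))
    I=c["pixels"].astype(int); wood=((I[...,0]-I[...,2]>12)&(l==i))
    u_,v_=np.meshgrid(np.arange(640),np.arange(400))
    W=np.array([pt(c,u,v,.058) for u,v in zip(u_[wood],v_[wood])])
    ok=(abs(W[:,0]-.53)<.035); print(wood.sum(),ok.sum())
    W=W[ok]; 
    for _ in range(5):
        a=np.polyfit(W[:,1],W[:,0],1); W=W[abs(W[:,0]-np.polyval(a,W[:,1]))<.016]
    print("axis x=",a,"y range",np.percentile(W[:,1],[0,1,99,100]))
    vis=c["pixels"].copy(); vis[wood]=(255,0,0)
    b=np.hstack([c["pixels"][120:400,220:460],vis[120:400,220:460]]); cv2.imwrite(f"pics/w_{n}.png",cv2.resize(b,(800,467))[:,:,::-1])
E
```

```text
scene ((529.7182006835938, -52.87274169921875), (290.7795104980469, 554.8826904296875), 1.8337492942810059)
1019 925
axis x= [-0.02786223  0.52960104] y range [-0.15856978 -0.10337062  0.13888444  0.14115899]
side ((528.233154296875, -49.72943115234375), (290.7580871582031, 552.1375732421875), 1.7701616287231445)
894 894
axis x= [-0.04497363  0.52609353] y range [-0.11492088 -0.11186322  0.12376711  0.1547657 ]
```

View pics/w_side.png

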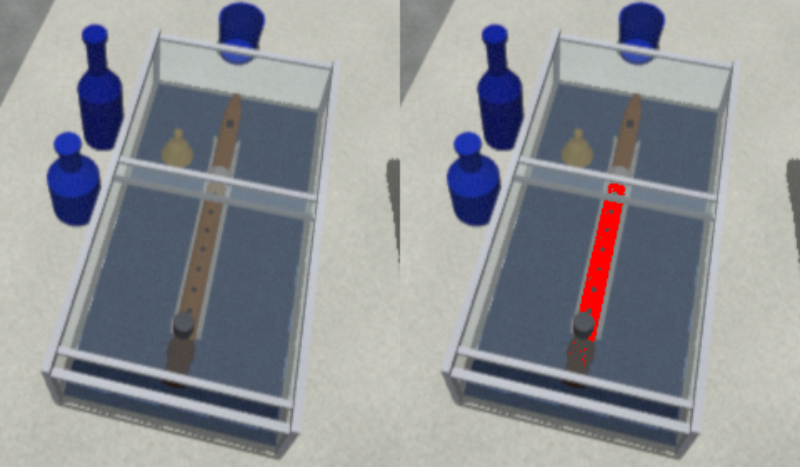

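The case centre is about (0.529, −0.051) with yaw +1.8°, and its measured size matches the given one. The knob is at about (0.523, 0.142), so the pane may already be slightly open. I'll move over to the knob's +y side, with the jaws across the recorder, and push the knob with closed fingers.

```bash
python3 -m pendant '[{"dx":0.72,"dy":1,"dz":0.1,"rz":0.652,"hand":1},{"dx":0.72,"dy":1,"dz":0.1,"rz":0.652,"hand":1},{"dx":0.72,"dy":1,"dz":0.1,"rz":0.652,"hand":1},{"dx":0.72,"dy":1,"dz":0.1,"rz":0.652,"hand":1},{"dx":0.72,"dy":1,"dz":0.1,"rz":0.652,"hand":1},{"dx":0.72,"dy":1,"dz":0.1,"rz":0.652,"hand":1},{"dx":0.72,"dy":1,"dz":0.1,"rz":0.652,"hand":1},{"dx":0.72,"dy":1,"dz":0.1,"rz":0.652,"hand":1},{"dx":0.72,"dy":1,"dz":0.1,"rz":0.652,"hand":1},{"dx":0.72,"dy":1,"dz":0.1,"rz":0.652,"hand":1}]'
```

```text
validation failed for argument at $[0]...
```

```bash
python3 -m pendant '[{"dx":0.72,"dy":0.98,"dz":0.1,"rx":0,"ry":0,"rz":0.652,"hand":1},{"dx":0.72,"dy":0.98,"dz":0.1,"rx":0,"ry":0,"rz":0.652,"hand":1},{"dx":0.72,"dy":0.98,"dz":0.1,"rx":0,"ry":0,"rz":0.652,"hand":1},{"dx":0.72,"dy":0.98,"dz":0.1,"rx":0,"ry":0,"rz":0.652,"hand":1},{"dx":0.72,"dy":0.98,"dz":0.1,"rx":0,"ry":0,"rz":0.652,"hand":1},{"dx":0.72,"dy":0.98,"dz":0.1,"rx":0,"ry":0,"rz":0.652,"hand":1},{"dx":0.72,"dy":0.98,"dz":0.1,"rx":0,"ry":0,"rz":0.652,"hand":1},{"dx":0.72,"dy":0.98,"dz":0.1,"rx":0,"ry":0,"rz":0.652,"hand":1},{"dx":0.72,"dy":0.98,"dz":0.1,"rx":0,"ry":0,"rz":0.652,"hand":1},{"dx":0.72,"dy":0.98,"dz":0.1,"rx":0,"ry":0,"rz":0.652,"hand":1}]'
```

```text
time_s: 2.4
ee_pos: [0.4579, -0.1221, 0.2727]
ee_rot: [0.0, 0.694, 0.72, 0.0]
contact_force: [0.8, -2.3, 0.7]
gripper_width: -0.0002
```

```bash
python3 -m pendant '[{"dx":0.128,"dy":0.654,"dz":0,"rx":0,"ry":0,"rz":0,"hand":1},{"dx":0.128,"dy":0.654,"dz":0,"rx":0,"ry":0,"rz":0,"hand":1},{"dx":0.128,"dy":0.654,"dz":0,"rx":0,"ry":0,"rz":0,"hand":1},{"dx":0.128,"dy":0.654,"dz":0,"rx":0,"ry":0,"rz":0,"hand":1},{"dx":0.128,"dy":0.654,"dz":0,"rx":0,"ry":0,"rz":0,"hand":1},{"dx":0.128,"dy":0.654,"dz":0,"rx":0,"ry":0,"rz":0,"hand":1},{"dx":0.128,"dy":0.654,"dz":0,"rx":0,"ry":0,"rz":0,"hand":1},{"dx":0.128,"dy":0.654,"dz":0,"rx":0,"ry":0,"rz":0,"hand":1},{"dx":0.128,"dy":0.654,"dz":0,"rx":0,"ry":0,"rz":0,"hand":1}]'
python3 - <<'E'
from h import *
print(observe()["ee_pos"])
c=cam("wrist"); save(c,"wrist1.png"); P=cloud(c)
k=(P[...,2]>.15)&(P[...,2]<.175)&(P[...,0]>.45)&(P[...,0]<.6)&(P[...,1]<.19)&(P[...,1]>.05)
print(k.sum(), np.nanpercentile(P[k],[1,50,99],axis=0) if k.any() else 0, c["xyz"])
print([(d["rect"],d["score"]) for l in ("pane_knob",) for d in finder.find_in("wrist",l)])
E
```

```text
time_s: 3.3
ee_pos: [0.5217, 0.2052, 0.2724]
ee_rot: [0.0, 0.694, 0.72, -0.0]
contact_force: [0.4, 0.4, 0.5]
gripper_width: -0.0001
[0.5216776  0.20524996 0.27240848]
0 0 [0.51671324 0.28019709 0.41458283]
[([179.7, 190.5, 456.1, 347.0], 0.95)]
```

View pics/wrist1.png

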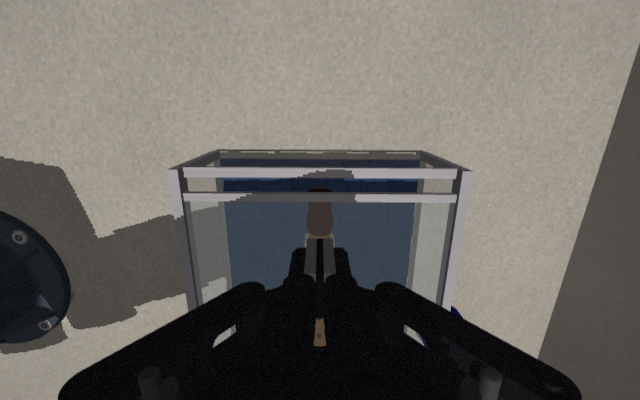

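The wrist view shows the end rail at rows 168–179, the pane's edge bar at rows 193–202 and the recorder's foot tip at (319,190). I'll convert these to world positions.

```bash
python3 - <<'E'
from h import *
c=cam("wrist")
for n,u,v,z in (("rail out",320,168,.131),("rail in",320,179,.131),("panebar out",320,193.5,.139),("panebar in",320,202,.139),("foot",319,189.5,.058),("foot L",306,215,.058),("foot R",333,215,.058),("Lrail out",172,180,.142),("Rrail out",470,180,.142),("wood slit",319.5,335,.058)):
    print(n,pt(c,u,v,z).round(4))
s=cam("side"); print("side foot(front of bar)"); 
for v in (340,346,352): print(pt(s,325,v,.058).round(4))
P=cloud(c); print(P[168:205:3,250].round(3).tolist())
E
```

```text
rail out [0.5195 0.2216 0.131 ]
rail in [0.5199 0.2105 0.131 ]
panebar out [0.5203 0.1978 0.139 ]
panebar in [0.5206 0.1891 0.139 ]
foot [0.5199 0.1792 0.058 ]
foot L [0.5042 0.1444 0.058 ]
foot R [0.5392 0.1456 0.058 ]
Lrail out [0.3785 0.2072 0.142 ]
Rrail out [0.663  0.2171 0.142 ]
wood slit [ 0.5284 -0.0455  0.058 ]
side foot(front of bar)
[0.5238 0.1615 0.058 ]
[0.5209 0.1734 0.058 ]
[0.5179 0.1851 0.058 ]
[[0.451, 0.219, 0.131], [0.451, 0.216, 0.132], [0.451, 0.213, 0.131], [0.425, 0.184, 0.022], [0.424, 0.179, 0.02], [0.425, 0.175, 0.021], [0.424, 0.171, 0.021], [0.424, 0.166, 0.022], [0.452, 0.197, 0.138], [0.452, 0.194, 0.139], [0.451, 0.191, 0.138], [0.451, 0.188, 0.138], [0.451, 0.184, 0.138]]
```

```bash
python3 -m pendant '[{"dx":0.002,"dy":-0.03,"dz":-0.1,"rx":0,"ry":0,"rz":0,"hand":1},{"dx":0.002,"dy":-0.03,"dz":-0.18,"rx":0,"ry":0,"rz":0,"hand":1},{"dx":0.002,"dy":-0.03,"dz":-0.245,"rx":0,"ry":0,"rz":0,"hand":1},{"dx":0.002,"dy":-0.03,"dz":-0.245,"rx":0,"ry":0,"rz":0,"hand":1},{"dx":0.002,"dy":-0.03,"dz":-0.245,"rx":0,"ry":0,"rz":0,"hand":1}]'
python3 -m pendant '[{"dx":0.001,"dy":-0.03,"dz":0,"rx":0,"ry":0,"rz":0,"hand":1},{"dx":0.002,"dy":-0.07,"dz":0,"rx":0,"ry":0,"rz":0,"hand":1},{"dx":0.004,"dy":-0.12,"dz":0,"rx":0,"ry":0,"rz":0,"hand":1},{"dx":0.006,"dy":-0.18,"dz":0,"rx":0,"ry":0,"rz":0,"hand":1},{"dx":0.008,"dy":-0.24,"dz":0,"rx":0,"ry":0,"rz":0,"hand":1},{"dx":0.01,"dy":-0.3,"dz":0,"rx":0,"ry":0,"rz":0,"hand":1},{"dx":0.012,"dy":-0.36,"dz":0,"rx":0,"ry":0,"rz":0,"hand":1},{"dx":0.014,"dy":-0.42,"dz":0,"rx":0,"ry":0,"rz":0,"hand":1},{"dx":0.015,"dy":-0.46,"dz":0,"rx":0,"ry":0,"rz":0,"hand":1},{"dx":0.015,"dy":-0.48,"dz":0,"rx":0,"ry":0,"rz":0,"hand":1}]'
```

```text
time_s: 4.0
ee_pos: [0.5234, 0.1884, 0.1514]
ee_rot: [0.001, 0.695, 0.719, 0.0]
contact_force: [-0.1, -0.3, 0.6]
gripper_width: 0.0003
time_s: 5.0
ee_pos: [0.5316, -0.0537, 0.1535]
ee_rot: [0.002, 0.696, 0.718, 0.001]
contact_force: [1.3, 2.9, 0.8]
gripper_width: 0.0002
```

Push slowly on, to the stop.

```bash
python3 -m pendant '[{"dx":0,"dy":-0.01,"dz":0,"rx":0,"ry":0,"rz":0,"hand":1},{"dx":0,"dy":-0.02,"dz":0,"rx":0,"ry":0,"rz":0,"hand":1},{"dx":0,"dy":-0.03,"dz":0,"rx":0,"ry":0,"rz":0,"hand":1},{"dx":0,"dy":-0.035,"dz":0,"rx":0,"ry":0,"rz":0,"hand":1},{"dx":0,"dy":-0.035,"dz":0,"rx":0,"ry":0,"rz":0,"hand":1}]'
python3 - <<'E'
from h import *
c=cam("wrist"); save(c,"wrist2.png"); c=cam("scene"); save(c,"scene2.png"); print(observe()["contact_force"])
P=cloud(c); x,y,z=P[...,0],P[...,1],P[...,2]
# glass region: leading edge of pane top z~.139 at x .42-.48
for lo,hi in((.41,.43),(.44,.46),(.58,.60)):
    m=(z>.134)&(z<.146)&(x>lo)&(x<hi)&(y<.2); print(np.nanmax(y[m]))
E
```

```text
time_s: 5.5
ee_pos: [0.5318, -0.0694, 0.1539]
ee_rot: [0.001, 0.696, 0.718, 0.002]
contact_force: [0.1, 13.4, 5.7]
gripper_width: -0.0
[-0.02154557 13.45366252  6.2867353 ]
-0.03518478392936053
-0.03518873399370004
-0.03138252312644285
```

The stop is reached: 13 N on the tool, and the pane edge at y≈−0.034, which is case +18 mm. Next I'll back off, open the fingers, pre-tilt the tool 15° and look.

```bash
python3 -m pendant '[{"dx":0,"dy":0.04,"dz":0.01,"rx":0,"ry":0,"rz":0,"hand":1},{"dx":0,"dy":0.08,"dz":0.08,"rx":0,"ry":0,"rz":0,"hand":1},{"dx":-0.014,"dy":0.2,"dz":0.18,"rx":-0.131,"ry":-0.004,"rz":0,"hand":-1},{"dx":-0.014,"dy":0.2,"dz":0.18,"rx":-0.131,"ry":-0.004,"rz":0,"hand":-1},{"dx":-0.014,"dy":0.2,"dz":0.18,"rx":-0.131,"ry":-0.004,"rz":0,"hand":-1},{"dx":-0.014,"dy":0.2,"dz":0.18,"rx":-0.131,"ry":-0.004,"rz":0,"hand":-1},{"dx":-0.014,"dy":0.2,"dz":0.18,"rx":-0.131,"ry":-0.004,"rz":0,"hand":-1}]'
python3 - <<'E'
from h import *
s=observe(); print(s["ee_pos"],quat(s["ee_rot"]).as_matrix().round(3).tolist())
c=cam("wrist"); save(c,"wrist3.png"); P=cloud(c); x,y,z=P[...,0],P[...,1],P[...,2]
m=(z>.060)&(z<.078)&(abs(x-.525)<.03)&(y>-.02)&(y<.2)
for lo in np.arange(-.02,.2,.015):
    k=m&(y>lo)&(y<lo+.015)
    if k.sum()>5: print(round(lo,3),k.sum(),x[k].min().round(4),x[k].max().round(4),np.percentile(z[k],98).round(4), y[k].max().round(3))
print(px(c,(.525,.0195,.058)))
E
```

```text
time_s: 6.3
ee_pos: [0.5246, 0.0301, 0.2432]
ee_rot: [0.094, 0.69, 0.713, -0.089]
contact_force: [0.2, -0.9, -1.3]
gripper_width: 0.072
[0.52456535 0.03009888 0.24322687] [[-0.031, 0.999, 0.011], [0.966, 0.033, -0.257], [-0.257, 0.003, -0.966]]
-0.02 280 0.5134 0.54 0.0721 -0.005
-0.005 296 0.5132 0.5392 0.0723 0.01
0.01 336 0.5118 0.5394 0.0721 0.025
0.025 354 0.5116 0.5385 0.0723 0.04
0.04 376 0.5114 0.5384 0.0721 0.055
0.055 419 0.5112 0.5379 0.0724 0.07
0.07 450 0.51 0.5372 0.0721 0.085
0.085 498 0.5098 0.537 0.0726 0.1
0.1 539 0.5097 0.5364 0.0725 0.115
0.115 614 0.506 0.5377 0.0737 0.13
0.13 820 0.505 0.5386 0.0757 0.145
0.145 215 0.505 0.5384 0.0752 0.149
(np.float64(321.0996952214857), np.float64(143.0623641587068))
```

View pics/wrist3.png

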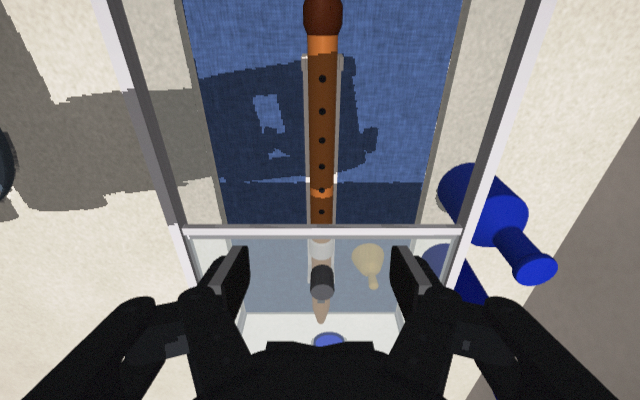

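The wrist view shows the open half clear: body of the recorder in the opening, pane edge at row 230, head and bell behind the glass. The recorder axis at the grasp is x=0.5256, z=0.058. I'll go down and grip.

```bash
python3 -m pendant '[{"dx":0.002,"dy":-0.031,"dz":-0.08,"rx":0,"ry":0,"rz":0,"hand":-1},{"dx":0.002,"dy":-0.031,"dz":-0.16,"rx":0,"ry":0,"rz":0,"hand":-1},{"dx":0.002,"dy":-0.031,"dz":-0.24,"rx":0,"ry":0,"rz":0,"hand":-1},{"dx":0.002,"dy":-0.031,"dz":-0.31,"rx":0,"ry":0,"rz":0,"hand":-1},{"dx":0.002,"dy":-0.031,"dz":-0.36,"rx":0,"ry":0,"rz":0,"hand":-1},{"dx":0.002,"dy":-0.031,"dz":-0.39,"rx":0,"ry":0,"rz":0,"hand":-1},{"dx":0.002,"dy":-0.031,"dz":-0.402,"rx":0,"ry":0,"rz":0,"hand":-1},{"dx":0.002,"dy":-0.031,"dz":-0.402,"rx":0,"ry":0,"rz":0,"hand":-1}]'
python3 -m pendant '[{"dx":0,"dy":0,"dz":0,"rx":0,"ry":0,"rz":0,"hand":1},{"dx":0,"dy":0,"dz":0,"rx":0,"ry":0,"rz":0,"hand":1},{"dx":0,"dy":0,"dz":0,"rx":0,"ry":0,"rz":0,"hand":1},{"dx":0,"dy":0,"dz":0,"rx":0,"ry":0,"rz":0,"hand":1},{"dx":0,"dy":0,"dz":0,"rx":0,"ry":0,"rz":0,"hand":1},{"dx":0,"dy":0,"dz":0,"rx":0,"ry":0,"rz":0,"hand":1},{"dx":0,"dy":0,"dz":0,"rx":0,"ry":0,"rz":0,"hand":1},{"dx":0,"dy":0,"dz":0,"rx":0,"ry":0,"rz":0,"hand":1}]'
```

```text
time_s: 7.15
ee_pos: [0.5256, 0.0137, 0.0421]
ee_rot: [0.094, 0.69, 0.712, -0.089]
contact_force: [-0.2, -0.1, 0.9]
gripper_width: 0.0853
time_s: 7.95
ee_pos: [0.526, 0.0138, 0.0427]
ee_rot: [0.094, 0.69, 0.712, -0.089]
contact_force: [-0.7, 0.9, 5.7]
gripper_width: 0.0262
```

Gripped, at 26 mm opening. Next I'll plan the tilt-and-draw path in the case frame and check its clearances.

```bash
cat > plan.py <<'E'
import numpy as np
S=np.linspace(-.235,.235,95); Rr=np.where(S>.18,.0175,np.where((S>-.087)&(S<-.053),.0165,.014))
def boxes(): return dict(fix=(-.265,.005,.125,.133),pane=(-.26,.018,.133,.139),rail=(.265,.275,0,.131),floor=(-.265,.265,0,.022),restH=(-.156,-.144,0,.044),restF=(.144,.156,0,.044))
def clear(m,th):
    y=m[0]+S*np.cos(th); z=m[1]+S*np.sin(th); o={}
    for k,(a,b,c,d) in boxes().items():
        dy=np.maximum(np.maximum(a-y,y-b),0); dz=np.maximum(np.maximum(c-z,z-d),0)
        o[k]=round(1e3*(np.hypot(dy,dz)-Rr).min(),1)
    return o
sg=.0745; m0=np.array([-.003,.058]); tcp0=np.array([.0715-.0048,.0427])
yaw=np.radians(1.8)
# waypoints: (head y, head z, theta deg)
W=[(-.238,.058,0),(-.238,.063,2),(-.236,.053,8),(-.234,.046,12),(-.230,.042,15),(-.20,.042,17),(-.16,.043,20),(-.11,.045,24),(-.05,.05,28),(.0,.06,30),(.04,.075,30),(.055,.12,30),(.06,.25,28)]
pr=None
for w in W:
    hy,hz,t=w; th=np.radians(t); 
    def mid(hy,hz,th): return np.array([hy+.235*np.cos(th),hz+.235*np.sin(th)])
    m=mid(hy,hz,th)
    if pr is not None:
        cs=[clear(mid(*(pr[:2]+f*(np.array([hy,hz])-pr[:2])),pr[2]+f*(th-pr[2])),pr[2]+f*(th-pr[2])) for f in np.linspace(0,1,9)]
        c={k:min(q[k] for q in cs) for k in cs[0]}
    else: c=clear(m,th)
    off=tcp0-(m0+np.array([sg,0])); g=m+sg*np.array([np.cos(th),np.sin(th)])
    rot=np.array([[np.cos(th),-np.sin(th)],[np.sin(th),np.cos(th)]]); d=g+rot@off-tcp0
    print(w,"foot z",round(hz+.47*np.sin(th),3),"dx %.3f dy %.3f dz %.3f rx %.4f ry %.4f"%(-d[0]*np.sin(yaw)/.5,d[0]*np.cos(yaw)/.5,d[1]/.5,th/2*np.cos(yaw),th/2*np.sin(yaw)),c)
    pr=np.array([hy,hz,th])
E
python3 plan.py
```

```text
(-0.238, 0.058, 0) foot z 0.058 dx -0.000 dy 0.000 dz 0.000 rx 0.0000 ry 0.0000 {'fix': np.float64(50.5), 'pane': np.float64(58.5), 'rail': np.float64(15.5), 'floor': np.float64(18.5), 'restH': np.float64(0.0), 'restF': np.float64(0.0)}
(-0.238, 0.063, 2) foot z 0.079 dx -0.000 dy 0.001 dz 0.031 rx 0.0174 ry 0.0005 {'fix': np.float64(39.2), 'pane': np.float64(47.0), 'rail': np.float64(15.5), 'floor': np.float64(18.5), 'restH': np.float64(0.0), 'restF': np.float64(0.0)}
(-0.236, 0.053, 8) foot z 0.118 dx -0.000 dy 0.002 dz 0.075 rx 0.0698 ry 0.0022 {'fix': np.float64(23.8), 'pane': np.float64(29.9), 'rail': np.float64(15.8), 'floor': np.float64(17.0), 'restH': np.float64(6.1), 'restF': np.float64(18.3)}
(-0.234, 0.046, 12) foot z 0.144 dx -0.000 dy 0.001 dz 0.103 rx 0.1047 ry 0.0033 {'fix': np.float64(13.6), 'pane': np.float64(18.7), 'rail': np.float64(18.1), 'floor': np.float64(10.0), 'restH': np.float64(4.2), 'restF': np.float64(47.8)}
(-0.23, 0.042, 15) foot z 0.164 dx -0.000 dy 0.003 dz 0.127 rx 0.1308 ry 0.0041 {'fix': np.float64(5.4), 'pane': np.float64(9.8), 'rail': np.float64(
[... 1282 characters left out ...]
30) foot z 0.31 dx -0.015 dy 0.489 dz 0.343 rx 0.2617 ry 0.0082 {'fix': np.float64(39.8), 'pane': np.float64(40.3), 'rail': np.float64(50.0), 'floor': np.float64(24.0), 'restH': np.float64(130.9), 'restF': np.float64(64.8)}
(0.055, 0.12, 30) foot z 0.355 dx -0.016 dy 0.519 dz 0.433 rx 0.2617 ry 0.0082 {'fix': np.float64(35.0), 'pane': np.float64(25.2), 'rail': np.float64(50.0), 'floor': np.float64(39.0), 'restH': np.float64(172.6), 'restF': np.float64(64.8)}
(0.06, 0.25, 28) foot z 0.471 dx -0.017 dy 0.539 dz 0.674 rx 0.2442 ry 0.0077 {'fix': np.float64(36.2), 'pane': np.float64(23.6), 'rail': np.float64(79.3), 'floor': np.float64(84.0), 'restH': np.float64(199.0), 'restF': np.float64(96.3)}
```

```bash
sed -i 's/restH=(-.156,-.144,0,.044)/restH=(-.156,-.144,0,.044 if not LIP else .052)/; s/^S=/LIP=0\nS=/' plan.py
sed -i 's/^W=.*/W=[(-.238,.058,0),(-.238,.063,2),(-.237,.055,7),(-.234,.049,11),(-.228,.048,12.5),(-.21,.052,13),(-.185,.060,13),(-.16,.068,12.8),(-.13,.066,14),(-.10,.055,18),(-.05,.05,25),(.0,.06,28),(.04,.075,29),(.055,.12,29),(.06,.25,28)]/' plan.py; python3 plan.py | sed 's/np.float64//g'
```

```text
(-0.238, 0.058, 0) foot z 0.058 dx -0.000 dy 0.000 dz 0.000 rx 0.0000 ry 0.0000 {'fix': (50.5), 'pane': (58.5), 'rail': (15.5), 'floor': (18.5), 'restH': (0.0), 'restF': (0.0)}
(-0.238, 0.063, 2) foot z 0.079 dx -0.000 dy 0.001 dz 0.031 rx 0.0174 ry 0.0005 {'fix': (39.2), 'pane': (47.0), 'rail': (15.5), 'floor': (18.5), 'restH': (0.0), 'restF': (0.0)}
(-0.237, 0.055, 7) foot z 0.112 dx -0.000 dy 0.001 dz 0.068 rx 0.0611 ry 0.0019 {'fix': (26.0), 'pane': (32.4), 'rail': (15.8), 'floor': (19.0), 'restH': (6.8), 'restF': (18.3)}
(-0.234, 0.049, 11) foot z 0.139 dx -0.000 dy 0.003 dz 0.099 rx 0.0959 ry 0.0030 {'fix': (15.0), 'pane': (20.4), 'rail': (18.0), 'floor': (13.0), 'restH': (5.8), 'restF': (43.4)}
(-0.228, 0.048, 12.5) foot z 0.15 dx -0.000 dy 0.012 dz 0.113 rx 0.1090 ry 0.0034 {'fix': (10.8), 'pane': (15.8), 'rail': (20.7), 'floor': (12.0), 'restH': (5.5), 'restF': (63.0)}
(-0.21, 0.052, 13) foot z 0.158 dx -0.001 dy 0.047 dz 0.126 rx 0.1134 ry 0.0036 {'fix': (8.8), 'pane': (13.6), 'rail': (14.2), 'floor': (12.0), 'restH': (5.5), 'restF': (70.5)}
(-0.185, 0.06, 13) foot z 0.166 
[... 862 characters left out ...]
 28) foot z 0.281 dx -0.013 dy 0.419 dz 0.294 rx 0.2442 ry 0.0077 {'fix': (30.8), 'pane': (32.5), 'rail': (45.7), 'floor': (14.0), 'restH': (80.2), 'restF': (67.7)}
(0.04, 0.075, 29) foot z 0.303 dx -0.016 dy 0.494 dz 0.333 rx 0.2529 ry 0.0079 {'fix': (41.0), 'pane': (42.0), 'rail': (46.1), 'floor': (24.0), 'restH': (130.9), 'restF': (63.5)}
(0.055, 0.12, 29) foot z 0.348 dx -0.016 dy 0.524 dz 0.423 rx 0.2529 ry 0.0079 {'fix': (35.0), 'pane': (25.2), 'rail': (46.1), 'floor': (39.0), 'restH': (172.6), 'restF': (63.5)}
(0.06, 0.25, 28) foot z 0.471 dx -0.017 dy 0.539 dz 0.674 rx 0.2442 ry 0.0077 {'fix': (36.2), 'pane': (23.6), 'rail': (76.1), 'floor': (84.0), 'restH': (199.0), 'restF': (95.6)}
```

```bash
python3 -m pendant '[{"dx":0,"dy":0,"dz":0.015,"rx":0.008,"ry":0,"rz":0,"hand":1},{"dx":0,"dy":0.001,"dz":0.031,"rx":0.0174,"ry":0.0005,"rz":0,"hand":1},{"dx":0,"dy":0.001,"dz":0.05,"rx":0.039,"ry":0.0012,"rz":0,"hand":1},{"dx":0,"dy":0.001,"dz":0.068,"rx":0.0611,"ry":0.002,"rz":0,"hand":1},{"dx":0,"dy":0.002,"dz":0.083,"rx":0.078,"ry":0.0025,"rz":0,"hand":1},{"dx":0,"dy":0.003,"dz":0.099,"rx":0.0959,"ry":0.003,"rz":0,"hand":1},{"dx":0,"dy":0.003,"dz":0.099,"rx":0.0959,"ry":0.003,"rz":0,"hand":1}]'
cat > chk.py <<'E'
from h import *
import sys
s=observe(); print(s["ee_pos"].round(4),s["contact_force"].round(1),s["wrist_torque"].round(2),s["gripper_width"])
c=cam("wrist"); save(c,sys.argv[1]); P=cloud(c); x,y,z=P[...,0],P[...,1],P[...,2]
xa=.529-.0314*(y+.0525); m=(abs(x-xa)<.02)&(y>float(sys.argv[2]))&(z>.065)
q=[]
for lo in np.arange(-.05,.5,.01):
    k=m&(y>lo)&(y<lo+.01)
    if k.sum()>8: 
        j=z>np.percentile(z[k],85); k&=j; q.append((np.median(y[k]),np.median(z[k]),np.median(x[k]),y[k].max()))
q=np.array(q); print(q.round(4).tolist())
c=cam("scene"); save(c,"s_"+sys.argv[1])
E
python3 chk.py t1.png -.02
```

```text
time_s: 8.65
ee_pos: [0.5264, 0.0149, 0.093]
ee_rot: [0.026, 0.696, 0.717, -0.022]
contact_force: [-1.0, 0.3, -3.1]
gripper_width: 0.0263
[0.5264 0.0149 0.093 ] [-1.   0.3 -3.1] [0.21 0.02 0.  ] 0.026297715680215366
[[-0.0124, 0.1163, 0.5247, -0.0101], [-0.0031, 0.1188, 0.5246, -0.0001], [0.0081, 0.1304, 0.5111, 0.01], [0.0144, 0.1344, 0.537, 0.0199], [0.0297, 0.169, 0.5204, 0.03], [0.0392, 0.1842, 0.5158, 0.04], [0.0407, 0.1889, 0.5347, 0.0423], [0.0576, 0.1311, 0.5218, 0.06], [0.0678, 0.1332, 0.5222, 0.07], [0.078, 0.1352, 0.5216, 0.08], [0.0871, 0.1374, 0.5216, 0.09], [0.0978, 0.1394, 0.5214, 0.1], [0.1076, 0.1415, 0.521, 0.11], [0.1176, 0.1438, 0.5205, 0.1192], [0.1201, 0.1394, 0.5323, 0.1205]]
```

The recorder is free of the stand: the load is about 3 N, its own weight. It is tilted 12°, because it drooped about 1° in the pads. I'll re-plan from this measured state.

```bash
python3 - <<'E'
s=open("plan.py").read().replace("for w in W:","th0=np.radians(12.); h0=np.array([-.234,.0443]); tcp0=np.array([.0149+.0525,.093])\nfor w in W:",1)
i=s.index("    off=tcp0"); j=s.index("    print(w")
s=s[:i]+'''    r0=lambda a: np.array([[np.cos(a),-np.sin(a)],[np.sin(a),np.cos(a)]])
    d=np.array([hy,hz])+r0(th-th0)@(tcp0-h0)-tcp0; th=th-th0
'''+s[j:].replace("pr=np.array([hy,hz,th])","pr=np.array([hy,hz,th+th0])").replace(".47*np.sin(th)",".47*np.sin(th+th0)")
k=s.index("W=["); e=s.index("\n",k)
s=s[:k]+"W=[(-.234,.0443,12),(-.228,.047,12.5),(-.21,.051,13),(-.19,.057,13),(-.175,.062,12.7),(-.16,.065,12.5),(-.145,.065,12.7),(-.13,.062,14),(-.10,.055,18),(-.075,.051,22),(-.05,.05,25),(-.025,.053,27),(.0,.06,28),(.02,.066,28.5),(.04,.075,29),(.055,.12,29),(.06,.25,28)]"+s[e:]
open("plan.py","w").write(s)
E
python3 plan.py | sed 's/np.float64//g'
```

```text
(-0.234, 0.0443, 12) foot z 0.142 dx 0.000 dy -0.000 dz 0.000 rx 0.0000 ry 0.0000 {'fix': (15.3), 'pane': (20.4), 'rail': (23.3), 'floor': (8.3), 'restH': (2.6), 'restF': (64.9)}
(-0.228, 0.047, 12.5) foot z 0.149 dx -0.000 dy 0.011 dz 0.011 rx 0.0044 ry 0.0001 {'fix': (11.7), 'pane': (16.7), 'rail': (21.0), 'floor': (8.3), 'restH': (2.6), 'restF': (64.9)}
(-0.21, 0.051, 13) foot z 0.157 dx -0.001 dy 0.046 dz 0.024 rx 0.0087 ry 0.0003 {'fix': (9.8), 'pane': (14.6), 'rail': (13.4), 'floor': (11.0), 'restH': (4.5), 'restF': (69.5)}
(-0.19, 0.057, 13) foot z 0.163 dx -0.003 dy 0.086 dz 0.036 rx 0.0087 ry 0.0003 {'fix': (8.4), 'pane': (13.3), 'rail': (12.1), 'floor': (15.0), 'restH': (5.0), 'restF': (72.5)}
(-0.175, 0.062, 12.7) foot z 0.165 dx -0.004 dy 0.117 dz 0.043 rx 0.0061 ry 0.0002 {'fix': (6.9), 'pane': (12.9), 'rail': (11.9), 'floor': (21.0), 'restH': (6.3), 'restF': (73.7)}
(-0.16, 0.065, 12.5) foot z 0.167 dx -0.005 dy 0.147 dz 0.047 rx 0.0044 ry 0.0001 {'fix': (6.0), 'pane': (12.5), 'rail': (10.1), 'floor': (26.0), 'restH': (7.4), 'restF': (72.3)}
(-0.145, 0.065, 12.7) foot z
[... 1232 characters left out ...]
8.5) foot z 0.29 dx -0.014 dy 0.455 dz 0.211 rx 0.1439 ry 0.0045 {'fix': (41.0), 'pane': (42.0), 'rail': (45.8), 'floor': (24.0), 'restH': (130.9), 'restF': (64.5)}
(0.04, 0.075, 29) foot z 0.303 dx -0.015 dy 0.493 dz 0.233 rx 0.1483 ry 0.0047 {'fix': (45.0), 'pane': (45.8), 'rail': (45.8), 'floor': (30.0), 'restH': (151.5), 'restF': (63.5)}
(0.055, 0.12, 29) foot z 0.348 dx -0.016 dy 0.523 dz 0.323 rx 0.1483 ry 0.0047 {'fix': (35.0), 'pane': (25.2), 'rail': (46.1), 'floor': (39.0), 'restH': (172.6), 'restF': (63.5)}
(0.06, 0.25, 28) foot z 0.471 dx -0.017 dy 0.538 dz 0.574 rx 0.1396 ry 0.0044 {'fix': (36.2), 'pane': (23.6), 'rail': (76.1), 'floor': (84.0), 'restH': (199.0), 'restF': (95.6)}
```

```bash
python3 -m pendant '[{"dx":0,"dy":0.011,"dz":0.011,"rx":0.0044,"ry":0,"rz":0,"hand":1},{"dx":-0.001,"dy":0.028,"dz":0.018,"rx":0.0066,"ry":0.0002,"rz":0,"hand":1},{"dx":-0.001,"dy":0.046,"dz":0.024,"rx":0.0087,"ry":0.0003,"rz":0,"hand":1},{"dx":-0.002,"dy":0.066,"dz":0.03,"rx":0.0087,"ry":0.0003,"rz":0,"hand":1},{"dx":-0.003,"dy":0.086,"dz":0.036,"rx":0.0087,"ry":0.0003,"rz":0,"hand":1},{"dx":-0.0035,"dy":0.102,"dz":0.04,"rx":0.0074,"ry":0.0003,"rz":0,"hand":1},{"dx":-0.004,"dy":0.117,"dz":0.043,"rx":0.0061,"ry":0.0002,"rz":0,"hand":1},{"dx":-0.004,"dy":0.117,"dz":0.043,"rx":0.0061,"ry":0.0002,"rz":0,"hand":1}]'; python3 chk.py t2.png .0
```

```text
time_s: 9.55
ee_pos: [0.5238, 0.0747, 0.1136]
ee_rot: [0.022, 0.696, 0.718, -0.019]
contact_force: [-0.3, -0.4, -3.4]
gripper_width: 0.0261
[0.5238 0.0747 0.1136] [-0.3 -0.4 -3.4] [ 0.17  0.02 -0.02] 0.02605018055169117
[[0.0295, 0.1314, 0.5192, 0.0299], [0.038, 0.1347, 0.5225, 0.04], [0.0477, 0.1367, 0.5226, 0.05], [0.0568, 0.1393, 0.5219, 0.06], [0.0683, 0.1513, 0.5086, 0.0699], [0.0747, 0.1545, 0.5347, 0.0799], [0.0896, 0.2003, 0.519, 0.09], [0.099, 0.2085, 0.5294, 0.1], [0.1003, 0.2084, 0.5331, 0.11], [0.1177, 0.1524, 0.5199, 0.12], [0.1279, 0.1546, 0.5195, 0.13], [0.1381, 0.157, 0.5193, 0.14], [0.1476, 0.1592, 0.5189, 0.15], [0.158, 0.1613, 0.5185, 0.16], [0.1678, 0.1636, 0.5181, 0.17], [0.1767, 0.1659, 0.518, 0.1782], [0.18, 0.1588, 0.5312, 0.1802]]
```

View pics/s_t2.png

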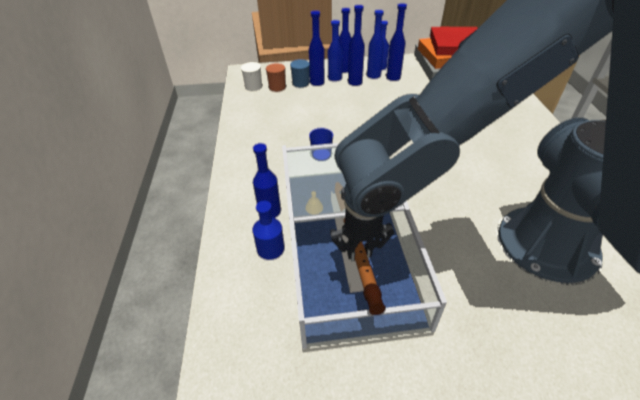

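The scene view shows the foot rising over the end rail at (375,300), with the gripper inside the opening and clear of the pane. The tilt is 12.7° as planned, with no contact load. Continuing.

```bash
python3 -m pendant '[{"dx":0,"dy":0.028,"dz":0.006,"rx":-0.002,"ry":0,"rz":0,"hand":1},{"dx":-0.001,"dy":0.058,"dz":0.008,"rx":0,"ry":0,"rz":0,"hand":1},{"dx":-0.002,"dy":0.085,"dz":0.015,"rx":0.011,"ry":0.0003,"rz":0,"hand":1},{"dx":-0.003,"dy":0.11,"dz":0.028,"rx":0.028,"ry":0.0009,"rz":0,"hand":1},{"dx":-0.0035,"dy":0.135,"dz":0.043,"rx":0.046,"ry":0.0014,"rz":0,"hand":1},{"dx":-0.004,"dy":0.173,"dz":0.076,"rx":0.081,"ry":0.0025,"rz":0,"hand":1},{"dx":-0.005,"dy":0.211,"dz":0.104,"rx":0.107,"ry":0.0034,"rz":0,"hand":1},{"dx":-0.007,"dy":0.253,"dz":0.129,"rx":0.125,"ry":0.004,"rz":0,"hand":1},{"dx":-0.008,"dy":0.299,"dz":0.153,"rx":0.133,"ry":0.0042,"rz":0,"hand":1},{"dx":-0.008,"dy":0.299,"dz":0.153,"rx":0.133,"ry":0.0042,"rz":0,"hand":1}]'; python3 chk.py t3.png .05
```

```text
time_s: 10.65
ee_pos: [0.5201, 0.2255, 0.1916]
ee_rot: [-0.074, 0.692, 0.715, 0.075]
contact_force: [-0.2, -0.9, -3.4]
gripper_width: 0.0261
[0.5201 0.2255 0.1916] [-0.2 -0.9 -3.4] [-0.09 -0.04 -0.02] 0.02609180646419419
[[0.179, 0.1995, 0.5191, 0.18], [0.1887, 0.2042, 0.5188, 0.19], [0.1984, 0.2101, 0.5184, 0.2], [0.2081, 0.2261, 0.5052, 0.21], [0.2167, 0.2817, 0.5178, 0.22], [0.2237, 0.2899, 0.5268, 0.2256], [0.2383, 0.2303, 0.5171, 0.24], [0.2486, 0.236, 0.5169, 0.25], [0.2586, 0.2413, 0.5161, 0.26], [0.2687, 0.2465, 0.5161, 0.27], [0.2783, 0.2522, 0.5152, 0.28], [0.2885, 0.2571, 0.5154, 0.29], [0.2986, 0.2623, 0.5146, 0.3], [0.3088, 0.2678, 0.5145, 0.31], [0.3106, 0.2697, 0.5149, 0.3114]]
```

View pics/s_t3.png

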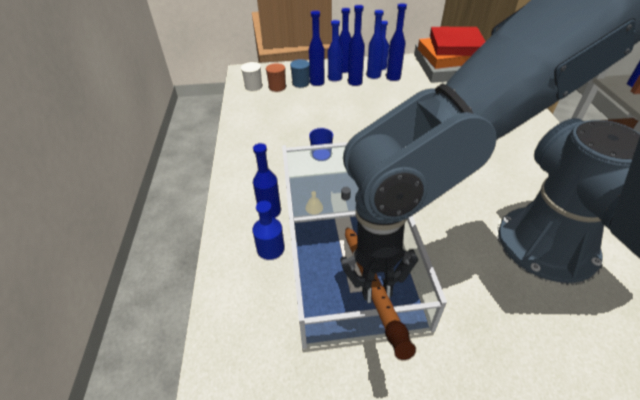

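Tilt is 28° as planned, with no contact, and the head tip is now in the opening. I'll draw it on and then lift clear.

```bash
python3 -m pendant '[{"dx":-0.001,"dy":0.035,"dz":0.018,"rx":0,"ry":0,"rz":0,"hand":1},{"dx":-0.002,"dy":0.07,"dz":0.036,"rx":0,"ry":0,"rz":0,"hand":1},{"dx":-0.003,"dy":0.11,"dz":0.06,"rx":0,"ry":0,"rz":0,"hand":1},{"dx":-0.004,"dy":0.13,"dz":0.11,"rx":0,"ry":0,"rz":0,"hand":1},{"dx":-0.004,"dy":0.13,"dz":0.18,"rx":0,"ry":0,"rz":0,"hand":1},{"dx":-0.004,"dy":0.13,"dz":0.26,"rx":0,"ry":0,"rz":0,"hand":1},{"dx":-0.004,"dy":0.13,"dz":0.34,"rx":0,"ry":0,"rz":0,"hand":1},{"dx":-0.004,"dy":0.13,"dz":0.41,"rx":0,"ry":0,"rz":0,"hand":1},{"dx":-0.004,"dy":0.13,"dz":0.45,"rx":0,"ry":0,"rz":0,"hand":1},{"dx":-0.004,"dy":0.13,"dz":0.46,"rx":0,"ry":0,"rz":0,"hand":1}]'
python3 -m pendant '[{"dx":0,"dy":0,"dz":0,"rx":0,"ry":0,"rz":0,"hand":1},{"dx":0,"dy":0,"dz":0,"rx":0,"ry":0,"rz":0,"hand":1},{"dx":0,"dy":0,"dz":0,"rx":0,"ry":0,"rz":0,"hand":1},{"dx":0,"dy":0,"dz":0,"rx":0,"ry":0,"rz":0,"hand":1},{"dx":0,"dy":0,"dz":0,"rx":0,"ry":0,"rz":0,"hand":1}]'; python3 chk.py t4.png .05
python3 - <<'E'
from h import *
c=cam("side"); save(c,"side4.png"); P=cloud(c); I=c["pixels"].astype(int)
w=(I[...,0]-I[...,2]>30)&(abs(P[...,0]-.52)<.05)&(P[...,2]>.1)&(P[...,1]>-.2)
q=P[w]; print(len(q)); i=np.argmin(q[:,1]); print("lowest y",q[i]); print(np.percentile(q,[1,99],axis=0).round(3))
print(observe()["dq"].round(3))
E
```

```text
time_s: 11.75
ee_pos: [0.518, 0.2882, 0.4217]
ee_rot: [-0.073, 0.692, 0.714, 0.075]
contact_force: [-0.3, -0.2, -4.5]
gripper_width: 0.0263
time_s: 12.25
ee_pos: [0.5179, 0.2882, 0.4211]
ee_rot: [-0.074, 0.692, 0.714, 0.075]
contact_force: [-0.3, 0.1, -3.4]
gripper_width: 0.0261
[0.5179 0.2882 0.4211] [-0.3  0.1 -3.4] [-0.1   0.06  0.01] 0.02611367458745496
[[0.2399, 0.4267, 0.514, 0.24], [0.2486, 0.4325, 0.5166, 0.25], [0.2586, 0.4376, 0.5166, 0.26], [0.2691, 0.4434, 0.5151, 0.27], [0.2793, 0.5118, 0.515, 0.28], [0.2866, 0.519, 0.5248, 0.2886], [0.2904, 0.4911, 0.5324, 0.2913], [0.3085, 0.4638, 0.5151, 0.31], [0.3185, 0.4693, 0.5145, 0.32], [0.3286, 0.4744, 0.5142, 0.33], [0.3386, 0.48, 0.5134, 0.34], [0.3485, 0.4849, 0.5131, 0.35], [0.3586, 0.4904, 0.5133, 0.36], [0.3685, 0.4956, 0.5125, 0.37], [0.373, 0.4987, 0.5126, 0.3747]]
1871
lowest y [0.52914584 0.2631897  0.43161896]
[[0.502 0.266 0.437]
 [0.529 0.358 0.488]]
[-0.001 -0.002 -0.003  0.001  0.002 -0.002]
```

View pics/side4.png

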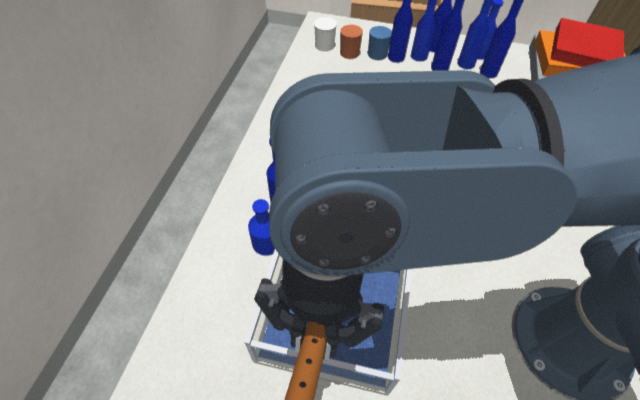

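The side view shows the recorder held out over the end of the case; the bottle still in view is standing and the arm hides the rest. By geometry the head tip is at z≈0.297. I'll do a quick check of the pane and bystanders in the scene view before handing in.

```bash
python3 - <<'E'
from h import *
c=cam("scene"); save(c,"scene5.png"); P=cloud(c); x,y,z=P[...,0],P[...,1],P[...,2]
for lo,hi in((.41,.43),(.44,.46),(.58,.60)):
    m=(z>.134)&(z<.146)&(x>lo)&(x<hi)&(y<.15)
    print("pane edge y",np.nanmax(y[m]) if m.any() else None)
for l in("tumbler","tall_bottle","squat_bottle","bell"): print(l,[(np.round(d["rect"]).tolist(),round(d["score"],2)) for d in finder.find_in("scene",l)[:2]])
E
```

```text
pane edge y -0.21282425604541688
pane edge y -0.09412492289241092
pane edge y -0.0312950335989467
tumbler [([310.0, 124.0, 333.0, 146.0], 0.72)]
tall_bottle [([256.0, 139.0, 282.0, 218.0], 0.82)]
squat_bottle [([248.0, 200.0, 286.0, 260.0], 0.98)]
bell []
```

View pics/scene5.png

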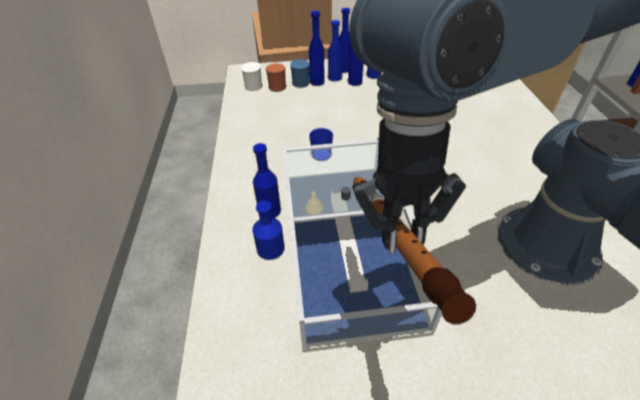

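The scene view shows the pane open with its edge at row ~217, the bell upright at (315,205), and the bottles and tumbler unmoved. The recorder is held well above the case.

```bash
python3 -c "
from cell import r; print(r.close_job())"
```

```text
the job is handed in; nothing more can be done
None
```

The recorder is out of the case and held up steady in the gripper, and the left-hand pane is fully open. I handed the job in at about 12.6 s; no verdict is reported.

**What I did:** I pushed the sliding pane to its stop by its knob, which read about 13 N at the stop. I gripped the recorder 75 mm on the foot side of its middle, tilted it to about 12.7° and drew it over the end rail. I then steepened the tilt to 28° and lifted it clear. At each check stop the tool carried only the recorder's weight (about 3.4 N), and my path model gave at least 6 mm clearance from the panes and the end rail.

**Last checks:**
- **Recorder:** The head tip is at about z = 0.297 m and the foot is higher. The grip opening is steady at 26 mm and the arm is still.
- **Pane:** The front edge is at y ≈ −0.031, the same as when it reached the stop. The other two places I checked along that edge were hidden by the arm, so they gave no usable reading.
- **Bystanders:** The bottles and tumbler were found within a few pixels of their starting positions.
- **Bell:** The detector did not find the bell at the start or at the end. I confirmed it only by eye: it stands upright in the same place.
- **Grip:** The recorder turned about 1° in the pads during the first tilt. I measured this and re-planned from the new position.

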